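# Reverse the ratchet and open the drain pump cap

## Robot

A 6-joint arm with a two-finger parallel gripper is mounted at the origin on the work surface. World frame = base frame: x ahead of the robot, y to its left, z up, the work surface at z = 0. Lengths are in m, angles in rad, forces in N, time in s.
With the tool pointing down it reaches from about 0.275 to 0.875 m from the base axis. Payload 12.5 kg.
Tool frame: the origin (TCP) lies midway between the tips of the shut fingers; the grasp point (between the pads) lies 19 mm behind it (arm.hold_point_z is the distance from the TCP to the grasp point, in m); z points along the fingers, y is the line along which they close (so a half turn about z gives the same grasp; the last joint's range is limited). The gripper opens to 85 mm and grips with 20 to 120 N. Pads are 22 mm wide; open, the fingers measure 114 mm over their backs; the gripper's body (76 mm by 85 mm) begins 54 mm behind the grasp point. The pads swing forward as they close: fully open they stand 13 mm farther back than shut.
Start: joints at [1.04, 0.351, 1.652, -0, 1.139, -0.085], TCP at [0.237, 0.496, 0.231] pointing down, gripper open.
Joint ranges: [-2.75, 2.75], [-0.79, 2.1], [0.01, 2.65], [-1.57, 4.71], [0.07, 3.14], [-2.87, 2.87]. Speed limits (rad/s): [2.22, 2.22, 2.79, 3.14, 3.14, 3.14].

## Interface

Orientations are given as a unit quaternion [w, x, y, z].
In Python, from cell import arm gives the robot as it stands.
- The arm moves only by the tool carry_out, never from a script. Its argument "series" is one flat list of numbers, 7 for each row, row after row: the shift along the tool's x, y, z in cm, then the turn, a rotation vector about the tool's x, y, z in degrees, then the closure, from 0 (fully open) to 1 (shut). In form: [dx, dy, dz, wx, wy, wz, fingers, dx, dy, dz, wx, wy, wz, fingers, ...]. A call has 1 to 12 rows; each row is the pose to reach, as a shift and turn from the pose commanded when the call began, along the tool's axes at that moment; what a row does not reach only later rows make up. A row lasts 1/8 s, in which the tool goes at most 62.5 mm and 10.7 degrees, less where a joint would pass 70% of its speed; a pose out of reach is approached as far as the arm can. A call with a gripper value outside its range is refused whole. The fingers move at their own pace and stop on an object; "squeeze" is the grip in N (left out, the last holds). Time passes only in rows, so rows that repeat a pose let the fingers close. It gives the time, the measured TCP pose, the force, the opening and the grip force at its end, in the units of the state.
- arm.observe(): the state, without advancing time (a new reading comes with each control period).
- arm.snapshot(name): name is "side" or "top"; returns the picture (480x640x3 uint8, blue, green, red); there is no depth.
- arm.camera_info(name): a dict with "intrinsics" (3x3 intrinsics, pixels), "D" ([k1, k2, p1, p2, k3] as OpenCV has them; the pictures are not rectified), "world_from_camera" (4x4, takes a point from camera to world coordinates). Camera axes: x right, y down, z forward; pixel columns grow to the right and rows downward; lengths in m; the calibration is good to about 2 mm. A picture is of the moment at which its call begins. camera_info takes no time and is no camera call.
- arm.finish_job(): hands the job in; it is judged then, once.
Trained networks look in the newest picture that a camera, given by its name, has taken for a name from the list of things; names that differ only in an ending like _2 or _b are one class to them, and where a whole thing is asked for, a point or a joint stands for the part that bears it (a point fixed in the world has none). Each returns a list of dicts, best first, with "conf" (0 to 1); they miss things now and then, are a little off and sometimes report something else, mostly with a low value. They report only what shows in the picture. A call takes as long as a camera call.
- arm.recognise(camera, query): "box" ([left, top, width, height] in pixels, round what is visible of it).
- arm.regions_of(camera, query): "pixels" (480x640 bool, what is visible of it) and "box" ([left, top, width, height] in pixels, round what is visible of it).
- arm.mark_of(camera, query): "point" ([column, row] in pixels: a listed point, or the origin of a listed thing).
The state is a dict: "time_s": time; "qpos": joint angles; "qd": joint speeds; "joint_efforts": joint torques, N m; "eef_pos": TCP position; "orientation": TCP orientation; "force": force on the tool from outside, world axes, zero at the start; "ft_torque": the same for the moment, N m; "width": finger opening in m; "finger_force": force on a finger pad.
Only numpy, scipy, OpenCV 4.12 (cv2) and the standard library are available. Lean on these libraries where they do the work, as an engineer would, in place of code of your own. Each camera call takes 0.05 s, during which the arm holds its last target. There are 200 camera calls.

## Task

The ratchet on the washing machine's drain pump is set to tighten. Push its red thumb lever right over to the loosening side, then swing the handle to unscrew the white cap (anticlockwise seen from above) until the cap's yellow lug presses firmly against the red stop, but feel for the stop and do not force it: the lug is plastic. Take the hand away, leave the cap open against its stop and the lever on loosen, and do not disturb the other things on the worktop.

Things in the scene. Friction and masses are not known exactly. Their poses are not given: they have to be found in the camera images.
- pump: Drain pump, fixed to the worktop on a steel plate 210 x 190 x 12 mm (grey housing 116 mm across). Origin: on the worktop, on the vertical axis that cap, ratchet head and lever all turn about; z up. At the top of the housing (56 mm up) sits the white cap, 94 mm across, and above it the ratchet, captive on the cap's hex: it cannot be lifted off. Plate and housing do not move.
- handle (a joint): Angle of the ratchet handle, rad, growing anticlockwise seen from above; 0 to 1.90, each end a hard stop on a black rubber post (top 120 mm up) 80 mm from the axis. At 0.95 the handle points along the pump's -x. It stays where it is left; swinging it freely (the ratcheting way) takes 0.3 N m. Ratchet pitch 0.175 rad, so up to that much of a stroke is lost before the cap is taken along.
- lever (a joint): Angle of the red thumb lever relative to the handle, rad: 0 = tighten, 1.0 = loosen (hard stops at both); grows anticlockwise seen from above. At 0.5 it points straight away from the handle. Stays where it is left (friction 0.15 N m, about 4 N at the tip). On tighten the handle drives the cap clockwise only and slips the other way; on loosen (0.85 or more) it drives anticlockwise only.
- cap (a joint): Angle of the white cap, rad: 0 = tight (hard stop), grows as it opens, anticlockwise seen from above. It starts between 0 and 0.3 and its lug meets the red stop somewhere between 1.2 and 1.3, to be felt. It turns against a steady friction of about 0.9 N m and stays where it is left. From handle = 0.3 or less one stroke always suffices.
- axis_top (a point): Point on the axis at the flat top of the ratchet head (head 62 mm across, top 118 mm above the worktop, 26 mm thick).
- grip_mid (a point): Point on the centre line of the handle, 150 mm from the axis, 105 mm above the worktop. The blue grip is a level round bar 28 mm thick from 98 to 213 mm from the axis, with nothing under it but worktop beyond the plate; it can be pushed from the side or gripped from above.
- lever_tip (a point): Point in the red lever 42 mm from the axis and 12 mm above the head's top. The lever is a paddle 9 mm thick, from 8 to 50 mm from the axis, standing 1 to 19 mm above the head's top; a black hub of 15 mm radius, 9 mm tall, is at the axis.
- lug: Yellow plastic lug on the cap's rim, 12 mm wide, reaching from 43 to 65 mm from the axis, 56 to 68 mm above the worktop. Origin on the axis at the cap's underside, its x axis points out along the lug.
- stop: Red stop on the pump, 10 mm wide, 49 to 65 mm from the axis, a stiff rubber buffer: it yields 1 rad per 120 N m about the axis. Origin on the axis 53 mm above the worktop, its x axis points out along the block. The lug breaks above 45 N against it; pressed firmly means 8 N or more. With the cap's and the handle's friction (1.2 N m together) that is about 11 N across the handle 150 mm from the axis, and 45 N is reached at about 24 N there.
- softener: Bystander, leave alone: softener bottle, black and green, 72 mm across, 200 mm tall. Origin at its underside.
- jar: Bystander, leave alone: clear jar with a blue lid, 68 mm across, 100 mm tall. Origin at its underside.
- screwdriver: Bystander, leave alone: screwdriver lying on the worktop, about 200 mm long. Origin at its underside.
- spanner: Bystander, leave alone: spanner lying on the worktop, about 180 mm long. Origin at its underside.
- socket: Bystander, leave alone: spare steel socket standing on end, 30 mm across, 35 mm tall. Origin at its underside.
- peg_bowl: Bystander, leave alone: empty blue ceramic bowl, 120 mm across, 50 mm tall. Origin at its underside.

How it is judged:
On the way, in this order (a step that is already met when the one before it is completed fails the run):
1. the thumb lever is over on the loosening side (0.85 rad or more) while the cap is still unopened (below 0.4 rad) (value of joint lever above 0.85 rad and value of joint cap below 0.4 rad), for 0.2 s.
2. the lug is pressed firmly (8 N or more) against the stop (contact force between lug and stop above 8 N and value of joint cap above 1.22 rad), for 0.2 s.
At the end, for the whole second after the job is handed in: the cap stands open within about 0.05 rad of its stop (cap above 1.22), the lever is still on loosen (above 0.85) and the ratchet is at rest (value of joint cap above 1.22 rad and value of joint lever above 0.85 rad and velocity of joint handle between -0.02 and 0.02 rad/s); the robot touches nothing.
It fails at once if the lug is forced against the stop with more than 45 N (contact force between lug and stop above 45 N).
It fails at once if a bystander is shifted by more than 30 mm (distance of any of softener, jar, screwdriver, spanner, socket, peg_bowl from where it was at the start of the episode above 0.03 m).
It also fails if it takes over 72 s, if anything falls off the work surface, if the arm or the gripper's body presses on something with over 40 N, if the wrist force passes 120 N, or if a joint passes its speed limit or range.

## Working session

There is one attempt and no reset: what is moved stays moved. The work goes in short steps, Python scripts to look and compute and a tool call to move; the robot and the scene stay as the last step left them, time stands still between calls to the robot, and variables do not carry over. Pictures are saved under pics/ and viewed, at most 11 in all, crops included, and the job is handed in when it is done.

Besides the shell and the picture viewer there is one more tool, called after "Emit:" as a command line: name --argument value ..., lists and objects as JSON in quotes. carry_out: Moves the arm, as the interface text tells. Its arguments: {"type":"object","properties":{"series":{"type":"array","items":{"type":"number"}},"squeeze":{"type":"number"}},"required":["series"]}

```bash
mkdir -p pics; cat > h.py <<'E'
import numpy as np, cv2
from cell import arm
def cam(c):
    i=arm.camera_info(c); return np.array(i["intrinsics"]),np.array(i["D"]),np.array(i["world_from_camera"])
def ray(c,p):
    K,D,T=cam(c); u=cv2.undistortPoints(np.array([[p]],float),K,D)[0,0]
    return T[:3,3],T[:3,:3]@np.array([u[0],u[1],1])
def atz(c,p,z):
    o,d=ray(c,p); return o+d*(z-o[2])/d[2]
def proj(c,P):
    K,D,T=cam(c); W=np.linalg.inv(T)
    return cv2.projectPoints(np.atleast_2d(np.array(P,float)),cv2.Rodrigues(W[:3,:3])[0],W[:3,3],K,D)[0][:,0]
E
python3 - <<'E'
from h import *
np.set_printoptions(precision=4,suppress=True)
Z=dict(axis_top=.118,grip_mid=.105,lever_tip=.130,pump=0,lug=.056,stop=.053,softener=0,jar=0,screwdriver=0,spanner=0,socket=0,peg_bowl=0)
for c in("top","side"):
    im=arm.snapshot(c); cv2.imwrite(f"pics/{c}0.png",im); print(c,cam(c)[2][:3,3])
    for n,z in Z.items():
        r=arm.mark_of(c,n)[:2]
        print(n,[(np.round(q["point"],1),round(q["conf"],2),atz(c,q["point"],z)[:2]) for q in r])
s=arm.observe();print(s["time_s"],s["eef_pos"],s["orientation"],s["width"])
E
```

```text
top [0.4108 0.0247 1.2015]
axis_top [(array([464.2, 182.7]), 0.25, array([ 0.6568, -0.3003]))]
grip_mid [(array([326. , 258.5]), 0.7, array([0.4882, 0.0168]))]
lever_tip [(array([309.1, 173.5]), 0.6, array([0.6777, 0.0529]))]
pump [(array([307.2, 201.3]), 0.92, array([0.639 , 0.0615]))]
lug []
stop []
softener [(array([198.7, 172.4]), 0.89, array([0.7171, 0.337 ]))]
jar [(array([462., 182.]), 0.88, array([ 0.6854, -0.3301]))]
screwdriver [(array([175.1, 303.7]), 0.89, array([0.3867, 0.3892]))]
spanner [(array([460.8, 308. ]), 0.73, array([ 0.3703, -0.3133]))]
socket [(array([475.3, 211.4]), 0.49, array([ 0.6098, -0.3604])), (array([306.3, 193.7]), 0.15, array([0.6584, 0.0636]))]
peg_bowl [(array([150.9, 231.5]), 0.96, array([0.5669, 0.4558]))]
side [ 0.2258 -0.8123  1.0377]
axis_top [(array([354.9, 220.6]), 0.9, array([0.6305, 0.0599]))]
grip_mid [(array([299. , 252.4]), 0.75, array([0.4885, 0.0261]))]
lever_tip [(array([376.2, 214.8]), 0.51, array([0.6757, 0.0484]))]
pump [(array([352.2, 255.8]), 0.83, array([0.63 , 0.065]))]
lug []
stop []
softener [(array([339.3, 177.6]), 0.71, array([0.7089, 0.339 ]))]
jar [(array([463.1, 387.6]), 0.97, array([ 0.694 , -0.3334]))]
screwdriver [(array([214.8, 195. ]), 0.69, array([0.383 , 0.3916])), (array([462.9, 386.6]), 0.23, array([ 0.6947, -0.3313]))]
spanner [(array([303.7, 428. ]), 0.7, array([ 0.3786, -0.3002]))]
socket [(array([428.5, 414.6]), 0.77, array([ 0.6048, -0.3597]))]
peg_bowl [(array([278.7, 164.2]), 0.65, array([0.5764, 0.4521]))]
1.3 [0.2371 0.4963 0.2313] [0.     0.221  0.9753 0.    ] 0.0850968888320795
```

```bash
python3 - <<'E'
import cv2,numpy as np
a=cv2.imread("pics/top0.png");b=cv2.imread("pics/side0.png")
cv2.imwrite("pics/c1.png",np.hstack([cv2.resize(a[130:310,230:380],(400,480)),cv2.resize(b[170:320,270:420],(400,480))]))
E
```

```text
(no output)
```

View pics/c1.png

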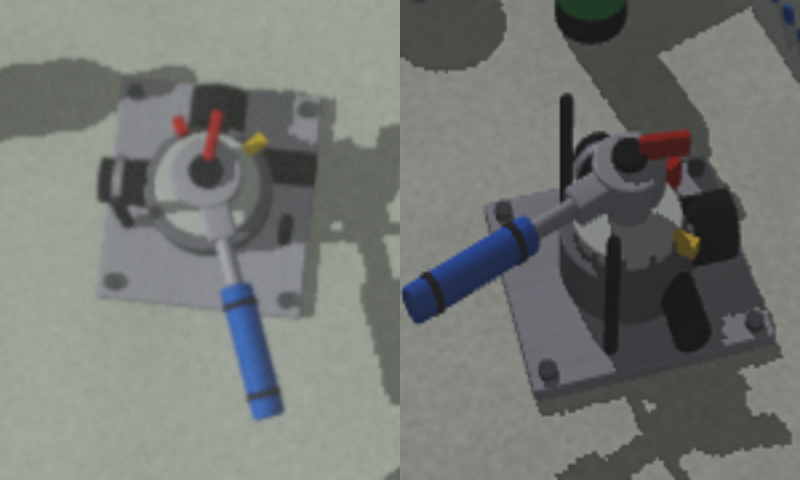

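View pics/top0.png

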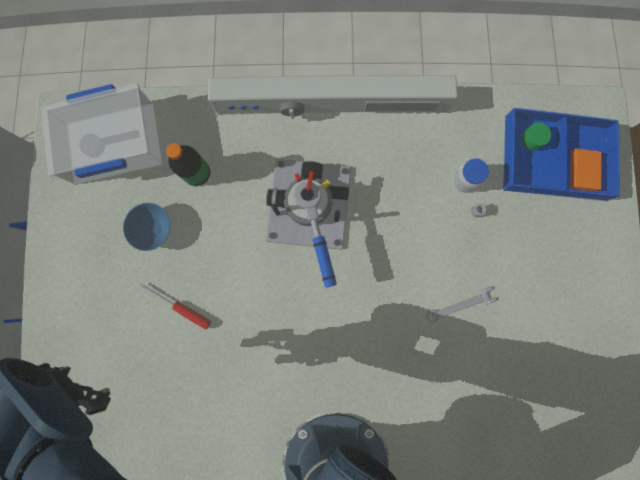

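The top view (top0.png) shows the head at about (308,196), the blue grip running down-right to (326,258), and the red lever pointing up at about (309,175). In the crop, the lug is at the upper right and the red stop at the upper left. From these I get the axis at about (0.634, 0.061), the lever at −13.5° and the handle at about 195° (roughly 1.3 rad). First I'll move to the clockwise side of the lever with the fingers shut.

Emit:
carry_out --series '[-59.2,-23.9,0,0,0,78,1,-59.2,-23.9,0,0,0,78,1,-59.2,-23.9,0,0,0,78,1,-59.2,-23.9,0,0,0,78,1,-59.2,-23.9,0,0,0,78,1,-59.2,-23.9,0,0,0,78,1,-59.2,-23.9,0,0,0,78,1,-59.2,-23.9,0,0,0,78,1,-59.2,-23.9,0,0,0,78,1,-59.2,-23.9,0,0,0,78,1,-59.2,-23.9,0,0,0,78,1,-59.2,-23.9,0,0,0,78,1]'

```text
time_s: 2.8
eef_pos: [0.6682, 0.0251, 0.2308]
orientation: [-0.0, 0.786, 0.618, -0.0]
force: [-0.3, -0.5, -0.5]
width: -0.0
finger_force: 0.0
```

Emit:
carry_out --series '[0,0,6,0,0,0,1,0,0,9,0,0,0,1,0,0,10.5,0,0,0,1,0,0,10.5,0,0,0,1]'

```text
time_s: 3.3
eef_pos: [0.6678, 0.0262, 0.1264]
orientation: [-0.0, 0.785, 0.619, -0.0]
force: [0.4, -0.3, 1.0]
width: -0.0001
finger_force: 0.0
```

```bash
python3 - <<'E'
from h import *
s=arm.observe();print(s["eef_pos"],s["force"])
b=arm.snapshot("side");a=arm.snapshot("top")
cv2.imwrite("pics/c2.png",np.hstack([cv2.resize(a[130:310,230:380],(400,480)),cv2.resize(b[150:300,280:430],(400,480))]))
E
```

```text
[0.66780474 0.02621823 0.12636493] [ 0.35487834 -0.31687023  0.96181316]
```

View pics/c2.png

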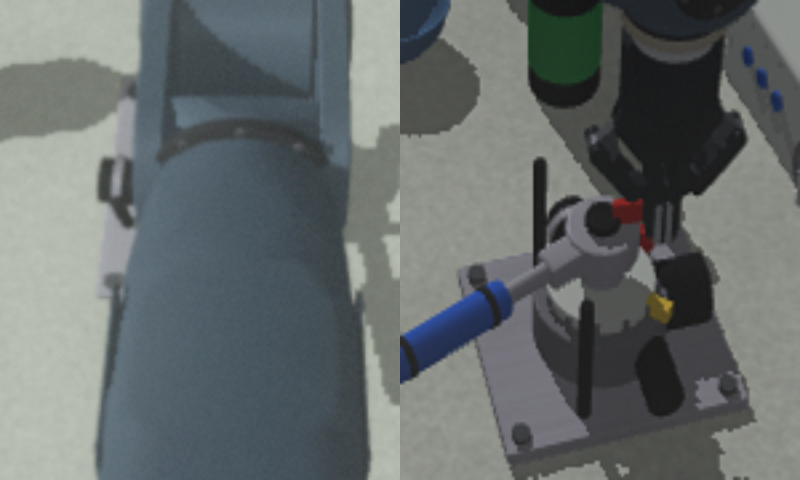

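The shut fingers stand beside the lever on its −y side, with the lever at about crop (628,210) and the fingers at (660,215). Now I'll sweep along the arc.

Emit:
carry_out --series '[0.7,0,0,0,0,0,1,1.05,-0.1,0,0,0,0,1,1.77,0.1,0,0,0,-10,1,2.5,0.2,0,0,0,-20,1,3.26,0.15,0,0,0,-30,1,3.98,0,0,0,0,-40,1,4.4,-0.2,0,0,0,-45,1,4.67,-0.35,0,0,0,-50,1,4.95,-0.5,0,0,0,-54,1,5.1,-0.6,0,0,0,-57,1,5.25,-0.7,0,0,0,-59,1,5.25,-0.7,0,0,0,-59,1]'

```text
time_s: 4.9
eef_pos: [0.6743, 0.0782, 0.1269]
orientation: [0.001, 0.379, 0.925, 0.0]
force: [4.9, -1.2, 1.3]
width: 0.0001
finger_force: 1.8
```

```bash
python3 - <<'E'
from h import *
arm.snapshot("side")
for n,z in dict(axis_top=.118,grip_mid=.105,lever_tip=.130).items():
    print(n,[(q["point"],q["conf"],atz("side",q["point"],z)) for q in arm.mark_of("side",n)[:2]])
b=arm.snapshot("side");cv2.imwrite("pics/c3.png",cv2.resize(b[150:300,280:430],(600,600)))
print(arm.observe()["force"],arm.observe()["ft_torque"])
E
```

```text
axis_top [([359.3, 220.7], 0.61, array([0.63938513, 0.05609141, 0.118     ]))]
grip_mid [([296.7, 250.2], 0.67, array([0.4860911 , 0.03384197, 0.105     ]))]
lever_tip [([366.6, 203.3], 0.76, array([0.67136628, 0.09016433, 0.13      ])), ([463.9, 388.0], 0.27, array([ 0.63620057, -0.39454242,  0.13      ]))]
[ 3.85654334 -2.18056056  2.54593426] [-0.25489607 -0.71293334 -0.06249134]
```

View pics/c3.png

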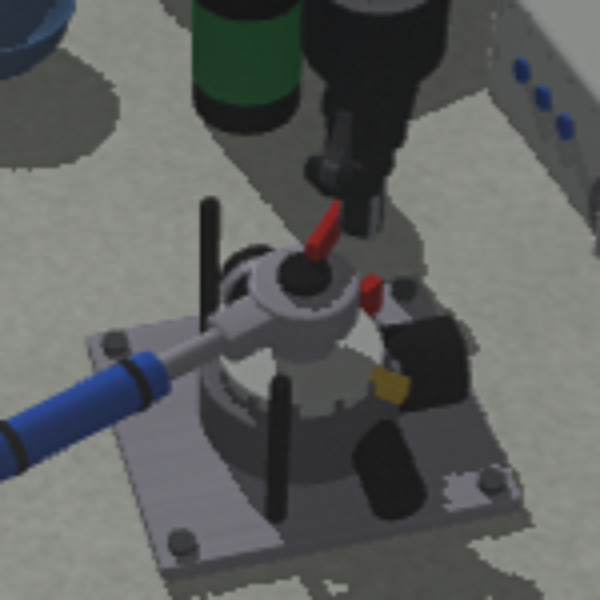

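The lever has swung over: its tip is at about crop (330,215) and it measures about 38–40°. I'll push a little further to make sure it is on its stop.

Emit:
carry_out --series '[0.2,0,0,0,0,-3,1,0.4,0,0,0,0,-5,1,0.4,0,0,0,0,-5,1,0.4,0,0,0,0,-5,1]'

```text
time_s: 5.65
eef_pos: [0.6716, 0.0808, 0.1267]
orientation: [0.001, 0.338, 0.941, 0.0]
force: [7.7, -0.5, 2.0]
width: 0.0
finger_force: 2.9
```

```bash
python3 - <<'E'
from h import *
for k in range(3):
  arm.snapshot("side")
  for n,z in dict(grip_mid=.105,lever_tip=.130).items():
    q=arm.mark_of("side",n)
    if q: p=atz("side",q[0]["point"],z)-[.634,.061,0]; print(n,q[0]["conf"],p,np.degrees(np.arctan2(p[1],p[0])))
print(arm.observe()["force"],arm.observe()["eef_pos"])
E
```

```text
grip_mid 0.78 [-0.1432948  -0.04569349  0.105     ] -162.31368663355013
lever_tip 0.59 [0.02765429 0.02693877 0.13      ] 44.24909938905874
grip_mid 0.87 [-0.14368547 -0.04554089  0.105     ] -162.41406876715666
lever_tip 0.75 [0.02759615 0.0262553  0.13      ] 43.57367541184547
grip_mid 0.86 [-0.14468988 -0.04022055  0.105     ] -164.46525869889976
lever_tip 0.73 [-0.27410992 -0.42981211  0.13      ] -122.5274327613145
[ 7.7690838  -0.6227257   2.45652178] [0.67158032 0.08080478 0.12673433]
```

Emit:
carry_out --series '[-1.5,0,0,0,0,0,1,-1.5,0,-5,0,0,0,1,-1.5,0,-10,0,0,0,0.3,4,-8,-10,0,0,-10,0.3,10,-16.4,-10,0,0,-56,0.3,10,-16.4,-10,0,0,-56,0.3,10,-16.4,-10,0,0,-56,0.3,10,-16.4,-10,0,0,-56,0.3,10,-16.4,-10,0,0,-56,0.3,10,-16.4,-10,0,0,-56,0.3,10,-16.4,-10,0,0,-56,0.3,10,-16.4,-10,0,0,-56,0.3]'

```text
time_s: 7.6
eef_pos: [0.4893, 0.018, 0.2262]
orientation: [-0.0, -0.143, 0.99, 0.0]
force: [-0.0, -0.3, 0.0]
width: 0.0597
finger_force: 0.0
```

```bash
python3 - <<'E'
from h import *
b=arm.snapshot("side");cv2.imwrite("pics/c4.png",cv2.resize(b[150:300,230:430],(800,600)))
for n,z in dict(grip_mid=.105,lever_tip=.130,axis_top=.118).items():
    q=arm.mark_of("side",n)
    if q: p=atz("side",q[0]["point"],z); print(n,q[0]["conf"],p)
print(arm.observe()["force"],arm.observe()["width"])
E
```

```text
grip_mid 0.9 [0.48600353 0.01898818 0.105     ]
lever_tip 0.57 [0.66380663 0.09560997 0.13      ]
axis_top 0.92 [0.63372089 0.063408   0.118     ]
[ 0.9325842   0.19270272 -0.44765181] 0.05992549478950915
```

View pics/c4.png

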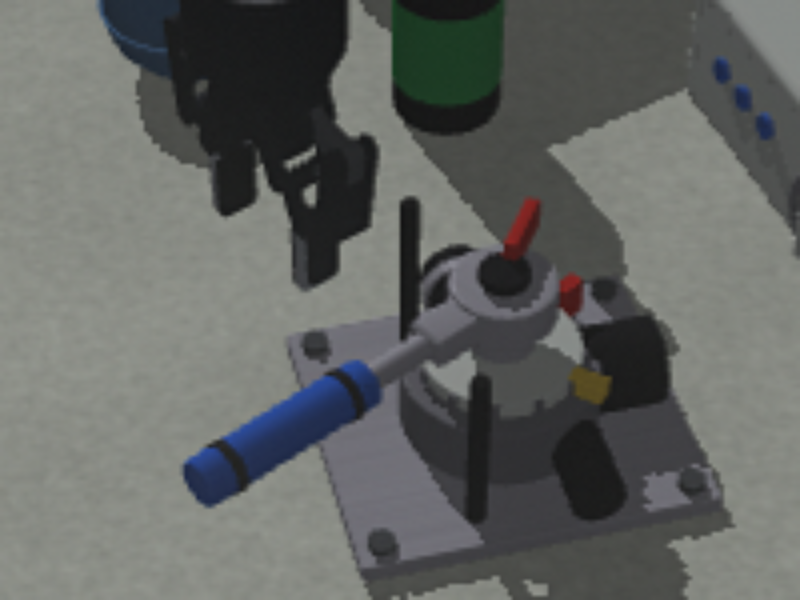

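The lever is over at about crop (523,225) and clear of the hand. The gripper is above the blue grip, so I'll descend with the fingers straddling it.

Emit:
carry_out --series '[0,0,5,0,0,0,0.3,0,0,9,0,0,0,0.3,0,0,12,0,0,0,0.3,0,0,14.2,0,0,0,0.3,0,0,14.2,0,0,0,0.3]'

```text
time_s: 8.43
eef_pos: [0.4885, 0.0181, 0.0832]
orientation: [-0.001, -0.143, 0.99, 0.0]
force: [-0.4, 0.3, 1.2]
width: 0.0596
finger_force: 0.0
```

```bash
cat > arc.py <<'E'
import sys
from h import *
from scipy.spatial.transform import Rotation as R
A=np.array([.634,.061])
def rows(degs,r=.15):
    s=arm.observe(); p=s["eef_pos"]; q=s["orientation"]; M=R.from_quat([q[1],q[2],q[3],q[0]]).as_matrix()
    ya=np.degrees(np.arctan2(M[1,1],M[0,1]))
    print("force",s["force"],"tool angle",np.degrees(np.arctan2(p[1]-A[1],p[0]-A[0]))%360,"r",np.hypot(*(p[:2]-A)),"yaw-handle",(ya+90)%360)
    for a in degs:
        t=np.radians(a); P=A+r*np.array([np.cos(t),np.sin(t)])
        d=M.T@np.array([*(P-p[:2]),0])*100
        w=(a-(ya+90)+180)%360-180
        print(a,np.round(d[:2],2),"wz",round(-w,1))
E
python3 -c "
from arc import *
rows([190,185,180,175,170,165,160,155,150,145,140,135,130,125])"
```

```text
force [-0.39467097  0.26586673  1.15921605] tool angle 196.43349841619906 r 0.15169630359053105 yaw-handle 196.45509438145484
190 [-0.26  1.68] wz 6.5
185 [-0.47  2.97] wz 11.5
180 [-0.78  4.24] wz 16.5
175 [-1.21  5.48] wz 21.5
170 [-1.74  6.68] wz 26.5
165 [-2.37  7.82] wz 31.5
160 [-3.1   8.91] wz 36.5
155 [-3.93  9.92] wz 41.5
150 [-4.84 10.87] wz 46.5
145 [-5.82 11.73] wz 51.5
140 [-6.88 12.5 ] wz 56.5
135 [-8.   13.17] wz 61.5
130 [-9.18 13.75] wz 66.5
125 [-10.4   14.22] wz 71.5
```

Emit:
carry_out --series '[-0.26,1.68,0,0,0,6.5,0.3,-0.47,2.97,0,0,0,11.5,0.3,-0.78,4.24,0,0,0,16.5,0.3,-1.21,5.48,0,0,0,21.5,0.3,-1.74,6.68,0,0,0,26.5,0.3,-2.37,7.82,0,0,0,31.5,0.3,-3.1,8.91,0,0,0,36.5,0.3,-3.93,9.92,0,0,0,41.5,0.3,-4.84,10.87,0,0,0,46.5,0.3,-5.82,11.73,0,0,0,51.5,0.3,-6.88,12.5,0,0,0,56.5,0.3,-6.88,12.5,0,0,0,56.5,0.3]'

```text
time_s: 9.93
eef_pos: [0.5205, 0.1579, 0.0853]
orientation: [0.001, 0.342, 0.94, 0.0]
force: [0.1, -0.2, -0.2]
width: 0.0597
finger_force: 0.0
```

```bash
python3 -c "
from arc import *
b=arm.snapshot('side');cv2.imwrite('pics/c5.png',cv2.resize(b[150:300,230:430],(800,600)))
rows([137,134,131,128,126,124,122])"
```

```text
force [ 1.22950108 -0.90002957  0.3201494 ] tool angle 139.6846934085078 r 0.14921293801817542 yaw-handle 140.08311512279573
137 [0.06 0.7 ] wz 3.1
134 [-0.01  1.49] wz 6.1
131 [-0.11  2.26] wz 9.1
128 [-0.25  3.04] wz 12.1
126 [-0.37  3.55] wz 14.1
124 [-0.51  4.05] wz 16.1
122 [-0.66  4.55] wz 18.1
```

View pics/c5.png

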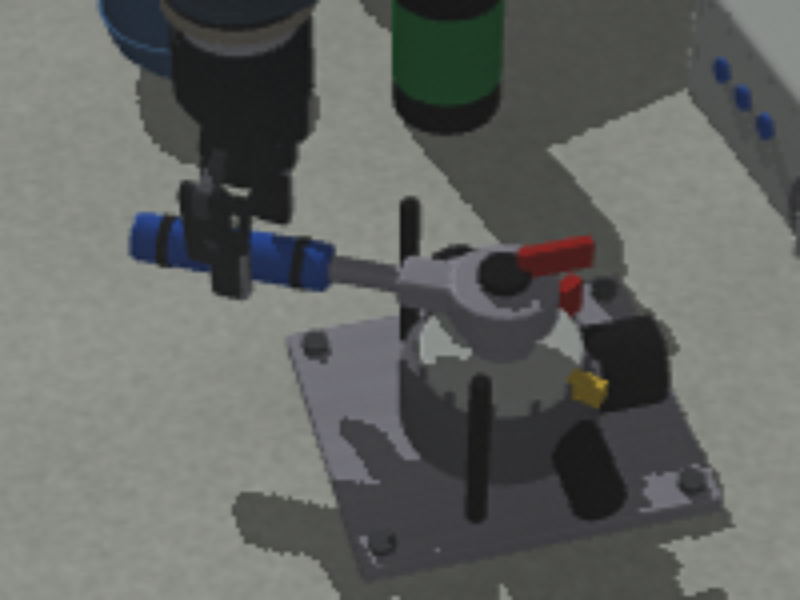

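The handle has swung to about 145° and the lever is still on loosen. The lug hasn't moved. I'll continue to the far end gently.

Emit:
carry_out --series '[0.06,0.7,0,0,0,3,0.3,0,1.5,0,0,0,6,0.3,-0.1,2.26,0,0,0,9,0.3,-0.25,3.04,0,0,0,12,0.3,-0.25,3.04,0,0,0,12,0.3]'

```text
time_s: 10.6
eef_pos: [0.5414, 0.1788, 0.0847]
orientation: [0.0, 0.438, 0.899, 0.0]
force: [0.0, -0.9, 0.5]
width: 0.0598
finger_force: 0.1
```

```bash
python3 -c "
from arc import *
for k in range(2):
  arm.snapshot('side'); q=arm.mark_of('side','grip_mid')[0]; p=atz('side',q['point'],.105)[:2]-A; print(q['conf'],np.degrees(np.arctan2(p[1],p[0])),np.hypot(*p))
rows([126,125,124,122,120])"
```

```text
0.65 130.57673942723554 0.16139442113246816Traceback (most recent call last):
  File "<string>", line 4, in <module>
    arm.snapshot('side'); q=arm.mark_of('side','grip_mid')[0]; p=atz('side',q['point'],.105)[:2]-A; print(q['conf'],np.degrees(np.arctan2(p[1],p[0])),np.hypot(*p))
                            ~~~~~~~~~~~~~~~~~~~~~~~~~~~~~~^^^
IndexError: list index out of range
```

Emit:
carry_out --series '[0,0.5,0,0,0,2,0.3,0,0.9,0,0,0,3,0.3,0,0.9,0,0,0,3,0.3]'

```text
time_s: 11.18
eef_pos: [0.5487, 0.1848, 0.0844]
orientation: [0.0, 0.462, 0.887, 0.0]
force: [-0.5, 0.7, 0.2]
width: 0.0601
finger_force: 0.0
```

```bash
python3 -c "
from arc import *
rows([130,135,140,145,150,155,160,165,170,175,180])"
```

```text
force [-0.47170082  0.71498117  0.20081959] tool angle 124.56827178296724 r 0.15034428292718333 yaw-handle 124.98999685447029
130 [-0.09 -1.42] wz -5.0
135 [-0.26 -2.72] wz -10.0
140 [-0.55 -4.  ] wz -15.0
145 [-0.94 -5.24] wz -20.0
150 [-1.44 -6.45] wz -25.0
155 [-2.04 -7.61] wz -30.0
160 [-2.75 -8.72] wz -35.0
165 [-3.55 -9.75] wz -40.0
170 [ -4.43 -10.72] wz -45.0
175 [ -5.39 -11.6 ] wz -50.0
180 [ -6.43 -12.4 ] wz -55.0
```

Emit:
carry_out --series '[-0.1,-1.42,0,0,0,-5,0.3,-0.26,-2.72,0,0,0,-10,0.3,-0.55,-4,0,0,0,-15,0.3,-0.94,-5.24,0,0,0,-20,0.3,-1.44,-6.45,0,0,0,-25,0.3,-2.04,-7.61,0,0,0,-30,0.3,-2.75,-8.72,0,0,0,-35,0.3,-3.55,-9.75,0,0,0,-40,0.3,-4.43,-10.72,0,0,0,-45,0.3,-4.43,-10.72,0,0,0,-45,0.3]'

```text
time_s: 12.42
eef_pos: [0.4861, 0.0868, 0.0844]
orientation: [0.0, 0.088, 0.996, 0.0]
force: [0.2, 1.9, -1.1]
width: 0.0597
finger_force: 0.9
```

```bash
python3 -c "
from arc import *
b=arm.snapshot('side');cv2.imwrite('pics/c6.png',cv2.resize(b[150:300,230:430],(800,600)))
for n,z in (('grip_mid',.105),('lug',.062),('stop',.06)):
  for q in arm.regions_of('side',n)[:1]:
    v,u=np.nonzero(q['pixels']); p=atz('side',[u.mean(),v.mean()],z)[:2]-A; print(n,q['conf'],np.degrees(np.arctan2(p[1],p[0])),np.hypot(*p))
rows([173,176,179,182,185,188])"
```

```text
grip_mid 0.56 161.9741211003189 0.057220755253123014
lug 0.38 124.86994582063667 0.0724016037346699
stop 0.46 28.826361019208267 0.06614227345704926
force [ 0.68366164  0.85772544 -0.14324246] tool angle 169.96261907498584 r 0.1501662315842042 yaw-handle 169.91534133716837
173 [-0.04 -0.79] wz -3.1
176 [-0.1  -1.58] wz -6.1
179 [-0.2  -2.36] wz -9.1
182 [-0.35 -3.13] wz -12.1
185 [-0.53 -3.89] wz -15.1
188 [-0.76 -4.64] wz -18.1
```

View pics/c6.png

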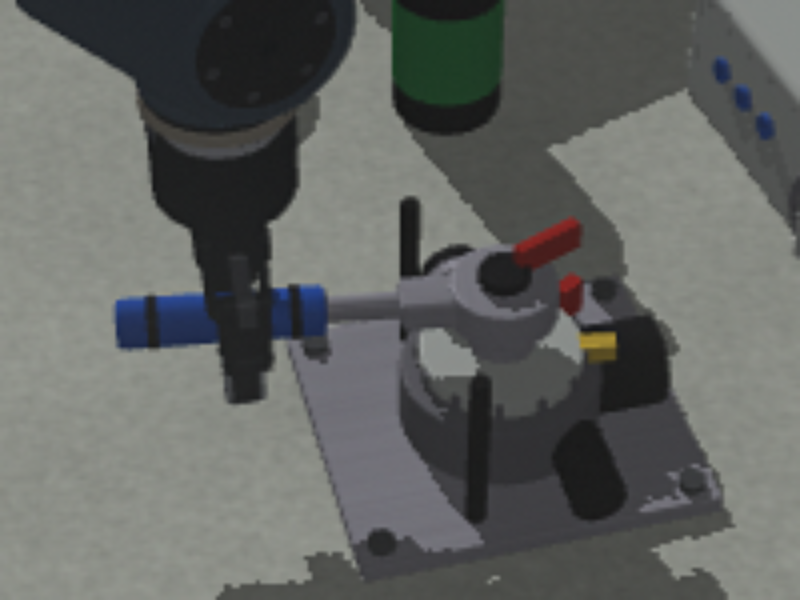

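```bash
python3 -c "
from arc import *
for px in ([380,236.7],[372.5,223.5]):
  for z in (.062,.066):
    p=atz('side',px,z)[:2]-A; print(np.degrees(np.arctan2(p[1],p[0])),np.hypot(*p))
"
```

```text
-17.69788020084199 0.05599074099570106
-21.75526202648704 0.05539424430273643
27.117237154706906 0.062064371256916905
24.75219690231106 0.05873865024664807
```

The lug is at about crop (600,347) and the stop at (570,295). That leaves roughly 35° to contact, so I'll advance 20°.

Emit:
carry_out --series '[-0.04,-0.8,0,0,0,-3,0.3,-0.1,-1.58,0,0,0,-6,0.3,-0.2,-2.36,0,0,0,-9,0.3,-0.35,-3.13,0,0,0,-12,0.3,-0.53,-3.9,0,0,0,-15,0.3,-0.76,-4.64,0,0,0,-18,0.3,-0.76,-4.64,0,0,0,-18,0.3]'

```text
time_s: 13.5
eef_pos: [0.4854, 0.0401, 0.0843]
orientation: [-0.0, -0.069, 0.998, 0.0]
force: [-0.8, 2.6, 1.3]
width: 0.0597
finger_force: 1.4
```

```bash
python3 -c "
from arc import *
b=arm.snapshot('side');cv2.imwrite('pics/c7.png',cv2.resize(b[150:300,230:430],(800,600)))
rows([189,190,191,192,193,194,195,196,197,198])"
```

```text
force [-0.21172228  3.65601325 -0.43736377] tool angle 187.99908726258255 r 0.15003306488526055 yaw-handle 187.91059601590558
189 [-0.01 -0.26] wz -1.1
190 [-0.01 -0.52] wz -2.1
191 [-0.03 -0.79] wz -3.1
192 [-0.04 -1.05] wz -4.1
193 [-0.06 -1.31] wz -5.1
194 [-0.09 -1.57] wz -6.1
195 [-0.12 -1.83] wz -7.1
196 [-0.15 -2.09] wz -8.1
197 [-0.19 -2.35] wz -9.1
198 [-0.24 -2.6 ] wz -10.1
```

View pics/c7.png

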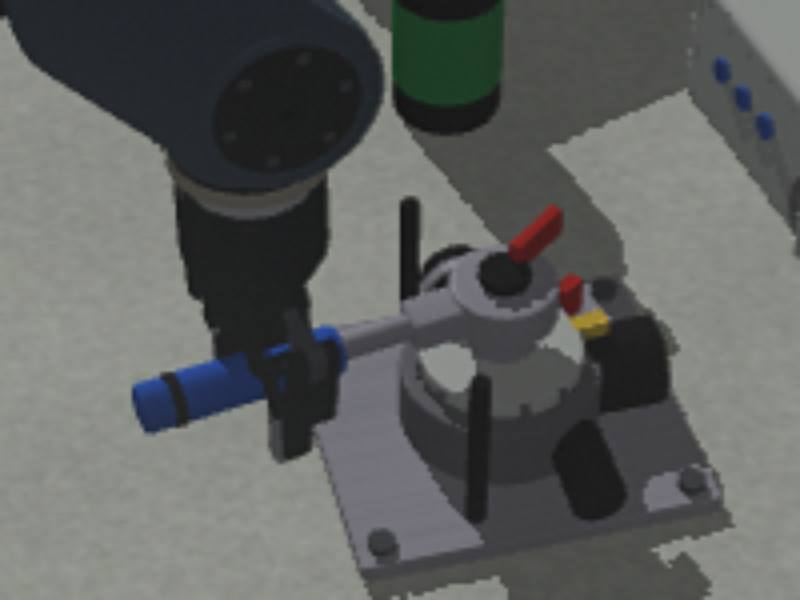

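The lug is at about (592,323), with roughly 15° to go. I'll go on slowly.

Emit:
carry_out --series '[-0.01,-0.5,0,0,0,-2,0.3,-0.03,-0.8,0,0,0,-3,0.3,-0.04,-1.05,0,0,0,-4,0.3,-0.06,-1.3,0,0,0,-5,0.3,-0.09,-1.57,0,0,0,-6,0.3,-0.12,-1.83,0,0,0,-7,0.3,-0.12,-1.83,0,0,0,-7,0.3]'

```text
time_s: 14.42
eef_pos: [0.489, 0.0225, 0.0843]
orientation: [-0.0, -0.13, 0.992, 0.0]
force: [0.1, 5.6, 1.0]
width: 0.0593
finger_force: 2.6
```

```bash
python3 -c "
from arc import *
b=arm.snapshot('side');cv2.imwrite('pics/c8.png',cv2.resize(b[190:250,330:410],(640,480),interpolation=2))
rows([196,197,198,199,200,201,202])"
```

```text
force [0.6371781  5.22730374 0.50220415] tool angle 194.87742518077087 r 0.14996566089977253 yaw-handle 194.91104557332739
196 [ 0.   -0.29] wz -1.1
197 [-0.01 -0.56] wz -2.1
198 [-0.02 -0.82] wz -3.1
199 [-0.03 -1.08] wz -4.1
200 [-0.06 -1.34] wz -5.1
201 [-0.08 -1.6 ] wz -6.1
202 [-0.11 -1.86] wz -7.1
```

View pics/c8.png

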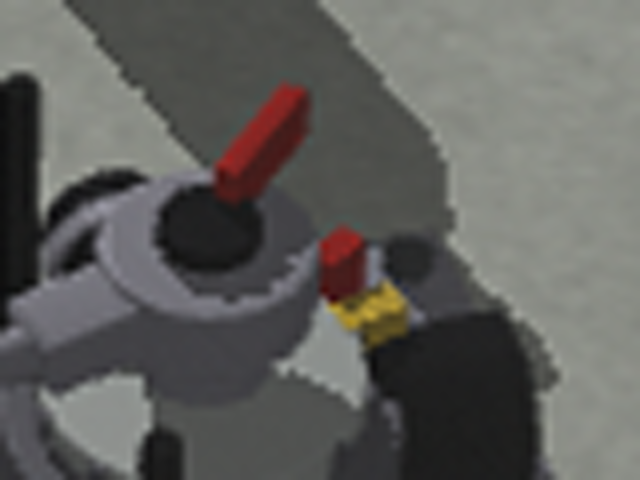

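The lug at (375,312) is close to the stop at (342,265). Now I'll feel for contact in 2 mm steps.

Emit:
carry_out --series '[0,-0.1,0,0,0,-0.4,0.3,0,-0.2,0,0,0,-0.8,0.3,0,-0.2,0,0,0,-0.8,0.3]'

```text
time_s: 14.85
eef_pos: [0.4896, 0.0207, 0.0843]
orientation: [-0.0, -0.137, 0.991, 0.0]
force: [-0.3, 6.2, 1.1]
width: 0.0599
finger_force: 3.2
```

Emit:
carry_out --series '[0,-0.1,0,0,0,-0.4,0.3,0,-0.2,0,0,0,-0.8,0.3,0,-0.2,0,0,0,-0.8,0.3]'

```text
time_s: 15.22
eef_pos: [0.4901, 0.0188, 0.0843]
orientation: [-0.0, -0.144, 0.99, 0.0]
force: [-0.5, 6.7, -0.5]
width: 0.0597
finger_force: 3.2
```

Emit:
carry_out --series '[0,-0.1,0,0,0,-0.4,0.3,0,-0.2,0,0,0,-0.8,0.3,0,-0.2,0,0,0,-0.8,0.3]'

```text
time_s: 15.6
eef_pos: [0.4907, 0.0169, 0.0843]
orientation: [0.0, -0.15, 0.989, 0.0]
force: [0.1, 6.6, 1.4]
width: 0.0597
finger_force: 3.2
```

Emit:
carry_out --series '[0,-0.1,0,0,0,-0.4,0.3,0,-0.15,0,0,0,-0.6,0.3,0,-0.15,0,0,0,-0.6,0.3]'

```text
time_s: 15.98
eef_pos: [0.4912, 0.0155, 0.0843]
orientation: [0.0, -0.156, 0.988, 0.0]
force: [0.6, 7.6, 0.8]
width: 0.0599
finger_force: 3.4
```

Emit:
carry_out --series '[0,-0.1,0,0,0,-0.4,0.3,0,-0.15,0,0,0,-0.6,0.3,0,-0.15,0,0,0,-0.6,0.3]'

```text
time_s: 16.35
eef_pos: [0.4917, 0.0141, 0.0843]
orientation: [0.0, -0.161, 0.987, 0.0]
force: [-0.1, 7.0, 0.7]
width: 0.0597
finger_force: 3.4
```

Emit:
carry_out --series '[0,-0.1,0,0,0,-0.4,0.3,0,-0.1,0,0,0,-0.4,0.3,0,-0.1,0,0,0,-0.4,0.3]'

```text
time_s: 16.73
eef_pos: [0.492, 0.0131, 0.0843]
orientation: [0.0, -0.164, 0.986, 0.0]
force: [0.8, 6.1, 0.8]
width: 0.0603
finger_force: 3.2
```

Emit:
carry_out --series '[0,-0.12,0,0,0,-0.5,0.3,0,-0.12,0,0,0,-0.5,0.3]'

```text
time_s: 16.98
eef_pos: [0.4924, 0.012, 0.0843]
orientation: [0.0, -0.169, 0.986, 0.0]
force: [0.8, 7.0, 0.4]
width: 0.0601
finger_force: 3.2
```

Emit:
carry_out --series '[0,-0.12,0,0,0,-0.5,0.3,0,-0.12,0,0,0,-0.5,0.3]'

```text
time_s: 17.23
eef_pos: [0.4928, 0.0108, 0.0843]
orientation: [0.0, -0.173, 0.985, 0.0]
force: [0.9, 5.9, -0.2]
width: 0.0596
finger_force: 3.2
```

Emit:
carry_out --series '[0,-0.12,0,0,0,-0.5,0.3,0,-0.12,0,0,0,-0.5,0.3]'

```text
time_s: 17.48
eef_pos: [0.4932, 0.0097, 0.0843]
orientation: [0.0, -0.177, 0.984, 0.0]
force: [0.5, 7.2, 0.7]
width: 0.0601
finger_force: 3.3
```

Emit:
carry_out --series '[0,-0.12,0,0,0,-0.5,0.3,0,-0.12,0,0,0,-0.5,0.3]'

```text
time_s: 17.73
eef_pos: [0.4936, 0.0087, 0.0843]
orientation: [0.0, -0.181, 0.983, 0.0]
force: [0.5, 8.0, 1.3]
width: 0.0599
finger_force: 3.7
```

```bash
python3 -c "
from arc import *
b=arm.snapshot('side');cv2.imwrite('pics/c9.png',cv2.resize(b[190:250,330:410],(640,480),interpolation=2))
rows([202,203])"
```

```text
force [1.34486832 7.76552247 0.50549867] tool angle 200.43731833380363 r 0.14980187129773237 yaw-handle 200.89961482625114
202 [ 0.02 -0.41] wz -1.1
203 [ 0.01 -0.67] wz -2.1
```

View pics/c9.png

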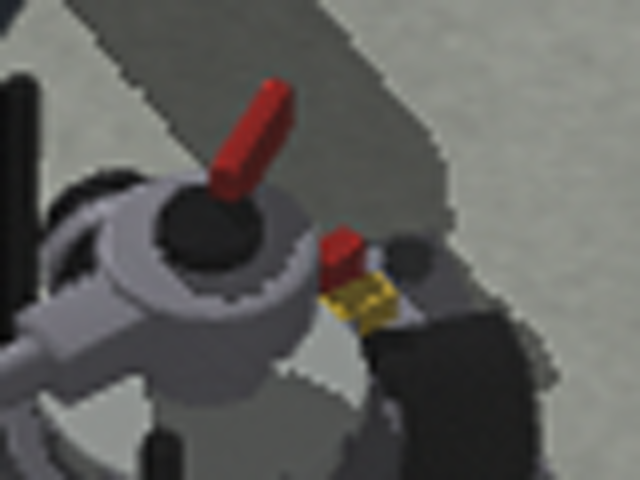

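The lug at (362,300) is almost at the stop, and the force may be starting to rise.

Emit:
carry_out --series '[0,-0.1,0,0,0,-0.4,0.3,0,-0.1,0,0,0,-0.4,0.3]'

```text
time_s: 18.02
eef_pos: [0.494, 0.0079, 0.0843]
orientation: [0.0, -0.185, 0.983, 0.001]
force: [0.6, 9.1, 0.4]
width: 0.0595
finger_force: 4.1
```

Emit:
carry_out --series '[0,-0.1,0,0,0,-0.4,0.3,0,-0.1,0,0,0,-0.4,0.3]'

```text
time_s: 18.27
eef_pos: [0.4943, 0.007, 0.0843]
orientation: [0.0, -0.188, 0.982, 0.001]
force: [0.7, 9.0, 0.1]
width: 0.0599
finger_force: 4.5
```

Emit:
carry_out --series '[0,-0.1,0,0,0,-0.4,0.3,0,-0.1,0,0,0,-0.4,0.3]'

```text
time_s: 18.52
eef_pos: [0.4947, 0.0062, 0.0843]
orientation: [0.0, -0.192, 0.981, 0.001]
force: [1.5, 10.6, 0.9]
width: 0.0599
finger_force: 5.0
```

Emit:
carry_out --series '[0,-0.1,0,0,0,-0.4,0.3,0,-0.1,0,0,0,-0.4,0.3]'

```text
time_s: 18.77
eef_pos: [0.495, 0.0054, 0.0843]
orientation: [0.0, -0.195, 0.981, 0.001]
force: [1.0, 12.0, 0.1]
width: 0.06
finger_force: 5.4
```

Contact is made and the force is rising at about 1.2 N/mm. I'm aiming for about 17 N.

Emit:
carry_out --series '[0,-0.1,0,0,0,-0.4,0.3,0,-0.2,0,0,0,-0.8,0.3,0,-0.2,0,0,0,-0.8,0.3,0,-0.2,0,0,0,-0.8,0.3]'

```text
time_s: 19.27
eef_pos: [0.4958, 0.0037, 0.0843]
orientation: [0.0, -0.202, 0.979, 0.001]
force: [0.6, 12.9, 0.7]
width: 0.0597
finger_force: 6.2
```

Emit:
carry_out --series '[0,-0.1,0,0,0,-0.4,0.3,0,-0.15,0,0,0,-0.5,0.3,0,-0.15,0,0,0,-0.5,0.3,0,-0.15,0,0,0,-0.5,0.3]'

```text
time_s: 19.77
eef_pos: [0.4963, 0.0026, 0.0843]
orientation: [0.0, -0.206, 0.979, 0.001]
force: [0.4, 15.0, 1.6]
width: 0.0598
finger_force: 7.1
```

Emit:
carry_out --series '[0,-0.1,0,0,0,-0.3,0.3,0,-0.18,0,0,0,-0.5,0.3,0,-0.18,0,0,0,-0.5,0.3,0,-0.18,0,0,0,-0.5,0.3,0,-0.18,0,0,0,-0.5,0.3]'

```text
time_s: 20.4
eef_pos: [0.4969, 0.0011, 0.0843]
orientation: [-0.0, -0.21, 0.978, 0.001]
force: [-1.1, 17.2, 1.7]
width: 0.06
finger_force: 7.9
```

```bash
python3 -c "
from arc import *
rows([203])
b=arm.snapshot('side');cv2.imwrite('pics/c10.png',cv2.resize(b[190:250,330:410],(640,480),interpolation=2))
print(np.mean([ (arm.snapshot('side') is None) or arm.observe()['force'] for k in range(6)],axis=0))"
```

```text
force [-1.1425441  17.20202834  1.67662199] tool angle 203.6052510044643 r 0.14966131605329341 yaw-handle 204.259390318302
203 [0.03 0.16] wz 1.3
[-0.05235037 16.59075218  1.48053831]
```

View pics/c10.png

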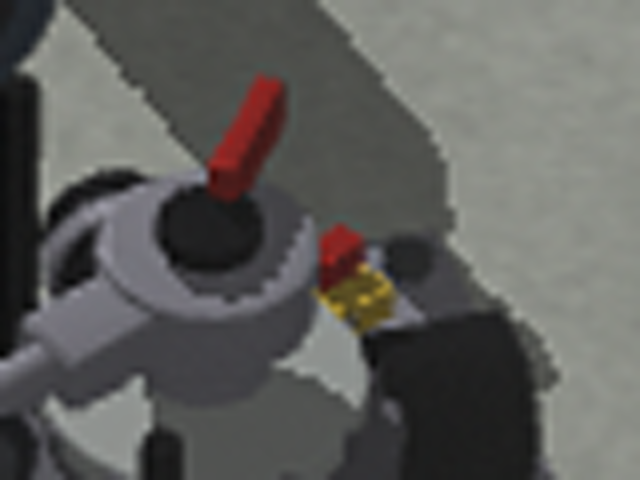

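The lug sits against the stop, held at about 16.6 N across the grip. I'll centre the fingers on the grip again and lift away.

Emit:
carry_out --series '[0,0.5,0,0,0,0,0.3,0,1.2,0,0,0,0,0.3,0,1.7,0,0,0,0,0.3,0,1.7,0,0,0,0,0.3,0,1.7,-3,0,0,0,0.3,0,1.7,-8,0,0,0,0.3,0,1.7,-13,0,0,0,0.3,0,1.7,-13,0,0,0,0.3,0,1.7,-13,0,0,0,0.3]'

```text
time_s: 21.88
eef_pos: [0.4897, 0.0146, 0.2136]
orientation: [-0.0, -0.211, 0.978, 0.0]
force: [-1.1, 0.1, -0.3]
width: 0.0598
finger_force: 0.0
```

```bash
python3 -c "
from arc import *
b=arm.snapshot('side')
old=cv2.imread('pics/c10.png');new=cv2.resize(b[190:250,330:410],(640,480),interpolation=2)
for im in(old,new):
  h=cv2.cvtColor(im,cv2.COLOR_BGR2HSV)
  y=cv2.inRange(h,(20,120,60),(35,255,255));r=cv2.inRange(h,(0,150,60),(8,255,255))
  c=lambda m:[np.round(np.nonzero(m)[1].mean(),1),np.round(np.nonzero(m)[0].mean(),1)]
  r1=r.copy();r1[215:]=0;print('lug',c(y),'lever',c(r1))
for n,z in (('grip_mid',.105),('lever_tip',.13)):
  for q in arm.mark_of('side',n)[:1]:
    p=atz('side',q['point'],z)[:2]-A; print(n,q['conf'],np.degrees(np.arctan2(p[1],p[0])))
s=arm.observe();print(s['force'],s['eef_pos'],s['time_s'])"
```

```text
lug [np.float64(360.9), np.float64(298.5)] lever [np.float64(245.5), np.float64(140.6)]
lug [np.float64(361.4), np.float64(298.9)] lever [np.float64(250.3), np.float64(141.0)]
grip_mid 0.74 -87.89397657527289
lever_tip 0.5 39.64955454320498
[ 0.07459249  0.35254891 -0.06557301] [0.48951664 0.01466191 0.21297903] 22.025
```

```bash
python3 -c "
from cell import arm
print(arm.finish_job())"
```

```text
the job is handed in; nothing more can be done
None
```

I handed the job in, and no verdict came back: the lever is on loosen, and I pressed the cap's lug against the red stop with about 16.6 N across the grip (about 20 N at the lug by calculation), then lifted the hand clear; the lug has not shifted.

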